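# Draw out the reel tray in the sound archive

## Robot

A 6-joint arm with a two-finger parallel gripper is mounted at the origin on the work surface. World frame = base frame: x ahead of the robot, y to its left, z up, the work surface at z = 0. Lengths are in mm, angles in rad, forces in N, time in s.
With the tool pointing down it reaches from about 350 to 975 mm from the base axis. Payload 7.1 kg.
Tool frame: the origin (TCP) lies midway between the tips of the shut fingers; the grasp point (between the pads) lies ctrl.grip_point_offset behind it (ctrl.grip_point_offset is the distance from the TCP to the grasp point, in mm); z points along the fingers, y is the line along which they close (so a half turn about z gives the same grasp; the last joint's range is limited). The gripper opens to 88 mm and grips with 3 to 60 N. Pads are 20 mm wide; open, the fingers measure 115 mm over their backs; the gripper's body (75 mm by 178 mm) begins 61 mm behind the grasp point.
Start: joints at [-1.356, 0.423, 1.63, -0, 1.089, -0.019], TCP at [144.817, -607.974, 222.675] pointing down, gripper open.
Joint ranges: [-3, 3], [-0.9, 2.11], [0.09, 2.58], [-1.31, 4.45], [0.11, 2.69], [-2.54, 2.54]. Speed limits (rad/s): [2.39, 2.39, 3.01, 3.14, 3.14, 3.14].

## Interface

Orientations are given as a rotation vector (axis times angle).
In Python, from workcell import ctrl, get_image, close_job, finder gives the robot as it stands.
- The arm moves only by the tool servo_tool, never from a script. Its argument "deltas" is a list of rows, each a list of 2 entries, a list of its own where there are three numbers: the shift along the tool's x, y, z in mm, then the turn, a rotation vector about the tool's x, y, z in rad. A call has 1 to 5 rows; each row is the pose to reach, as a shift and turn from the pose commanded when the call began, along the tool's axes at that moment; what a row does not reach only later rows make up. A row lasts 1/12 s, in which the tool goes at most 41.7 mm and 7.16 degrees, less where a joint would pass 70% of its speed; a pose out of reach is approached as far as the arm can. A call with a gripper value outside its range is refused whole. "grip" is the closure, from -1 (fully open) to 1 (shut), so that 0 is half open, set as the call begins (left out, the last holds). The fingers move at their own pace and stop on an object; the grip force is fixed at half the most. Time passes only in rows, so rows that repeat a pose let the fingers close. It gives the time, the measured TCP pose, the force, the opening and the grip force at its end, in the units of the state.
- ctrl.get_obs(): the state, without advancing time (a new reading comes with each control period).
- get_image(name): name is "side" or "top"; returns a dict with "frame" (480x640x3 uint8, blue, green, red), "depth" (480x640 float32, mm along the optical axis (not along the pixel's ray), 0 where there is no reading), "K" (3x3 intrinsics, pixels), "pose" (4x4, takes a point from camera to world coordinates). Camera axes: x right, y down, z forward; pixel columns grow to the right and rows downward; lengths in mm; the calibration is good to about 2 mm. A picture is of the moment at which its call begins.
- close_job(): hands the job in; it is judged then, once.
Trained networks look in a picture, given as the dict that the camera call returned (one of the last four; its "shot" number tells which), for a name from the list of things; names that differ only in an ending like _2 or _b are one class to them, and where a whole thing is asked for, a point or a joint stands for the part that bears it (a point fixed in the world has none). Each returns a list of dicts, best first, with "score" (0 to 1); they miss things now and then, are a little off and sometimes report something else, mostly with a low value. They report only what shows in the picture. A call takes as long as a camera call.
- finder.search_frame(query, picture): "rect" ([centre column, centre row, width, height] as shares, 0 to 1, of the picture: columns of its width, rows of its height, round what is visible of it).
- finder.silhouettes(query, picture): "mask" (480x640 bool, what is visible of it) and "rect" ([centre column, centre row, width, height] as shares, 0 to 1, of the picture: columns of its width, rows of its height, round what is visible of it).
The state is a dict: "t": time; "qpos": joint angles; "qvel": joint speeds; "joint_torque": joint torques, N m; "ee_pos": TCP position; "orientation": TCP orientation; "ft_force": force on the tool from outside, world axes, zero at the start; "moment": the same for the moment, N m; "width": finger opening in mm; "grasp_force": force on a finger pad.
Only numpy, scipy, OpenCV 4.12 (cv2) and the standard library are available. Lean on these libraries where they do the work, as an engineer would, in place of code of your own. Each camera call takes 0.05 s, during which the arm holds its last target. There are 200 camera calls.

## Task

Two tray units with clear covers stand on the archive bench. On the one whose sliding tray holds the tape reel, hook a fingertip behind the tray's raised front lip and gently draw the tray out until it meets its stop, without hauling on the stop, so that the reel rides along on its red felt and comes out from under the cover. Do not touch the reel, do not grip the tray by its front or lift it, leave the other tray and everything else where it is, and finish with the hand clear.

Things in the scene. Friction and masses are not known exactly. Their poses are not given: they have to be found in the camera images.
- reel_front (a point): Fixed point on the unit that holds the reel: middle of the front edge of its clear cover's top face, 116 above the bench. Axes: -x is the way the tray comes out (roughly towards the robot, yaw within 0.14 rad), y to the side, z up. The unit, fixed to the bench, is 210 wide and runs 230 back (+x) from here; cream sides, clear flat cover 4 thick on top, nothing on the cover.
- reel_tray: The loose grey-blue tray in that unit, 280 long (x), 174 wide (y), about 0.5 kg, sliding level along the unit's x with some 3 to 6 N of friction; it stays where it is left. Origin: centre of its underside, 66 above the bench; floor 69 above the bench; side walls 18 high. A firm stop ends the draw when the lip's rear face is 190 ahead of reel_front; it starts 70 to 115 ahead.
- reel_lip_top (a point): Middle of the top edge of that tray's front lip, on the lip's rear face (the side a finger hooks), 97 above the bench. Axes as the tray's: -x is the way out, y along the lip. Behind the lip is an empty finger bay, 43 to 54 deep up to the reel's nearest edge, wider to either side, open above. As the tray comes out its front may sag by up to about 4.
- reel_lip: That tray's front lip: an upright plate 4 thick, 174 long, 28 high, standing on the tray's floor. Origin: middle of its lower edge, in mid-thickness.
- reel_label: Label holder on the outer (front) face of that lip: steel strip with a cream card, 3 thick, 150 long, 19 high from the tray's floor level up. Origin: middle of its lower edge. The fingers should not press on it: the tray is drawn from behind the lip, not gripped.
- reel_rest (a point): On that tray's floor: centre of the round red felt (136 in diameter) on which the reel lies, 112 behind the lip's rear face.
- reel: A 5-inch tape reel lying flat and loose on the felt: 127 in diameter, 12 thick, 0.1 to 0.2 kg, white, with a white hub and three white arms over brown tape. Origin: centre of its underside, 69 above the bench. Its top is well below the lip's.
- cassette_lip_top (a point): The same point as reel_lip_top on the other unit's tray. That unit is identical and stands beside the first, to the left or right; its tray holds two cassettes, slides as easily, and is to be left as it is.
- cassette1: Black tape cassette, 102 x 64 x 12, lying loose in the other tray. Origin: centre of its underside.
- cassette2: White tape cassette with an orange label, 102 x 64 x 12, lying loose in the other tray. Origin: centre of its underside.
- bottle: Small white bottle, 48 in diameter, 105 high, standing on the bench to one side of the units. Origin: centre of its underside.
- tape_roll: Blue ring of splicing tape lying flat on the bench on the other side of the units: 68 in diameter, 14 high. Origin: centre of its underside.

How it is judged:
By the outcome, as a careful person would: the job done as asked, in the order asked, and still so for the second after the job is handed in, with the robot touching nothing.
It also fails if it takes over 38 s, if anything falls off the work surface, if the arm or the gripper's body presses on something with over 40 N, if the wrist force passes 120 N, or if a joint passes its speed limit or range.

## Working session

There is one attempt and no reset: what is moved stays moved. The work goes in short steps, Python scripts to look and compute and a tool call to move; the robot and the scene stay as the last step left them, time stands still between calls to the robot, and variables do not carry over. Pictures are saved under pics/ and viewed, at most 10 in all, crops included, and the job is handed in when it is done.

Besides the shell and the picture viewer there is one more tool, called as name(argument=value, ...), one argument or row to a line, values as JSON. servo_tool: Moves the arm, as the interface text tells. Its arguments: {"type":"object","properties":{"deltas":{"type":"array","items":{"type":"array"}},"grip":{"type":"number"}},"required":["deltas"]}

```bash
mkdir -p pics
cat > h.py <<'E'
import numpy as np, cv2
from workcell import ctrl, get_image, close_job, finder
from scipy.spatial.transform import Rotation as R
def world(im,mask):
    v,u=np.nonzero(mask&(im["depth"]>0)); d=im["depth"][v,u]; K=im["K"]
    p=np.c_[(u-K[0,2])*d/K[0,0],(v-K[1,2])*d/K[1,1],d]
    return p@im["pose"][:3,:3].T+im["pose"][:3,3]
E
python3 - <<'E'
from h import *
o=ctrl.get_obs(); print(o["t"],o["ee_pos"],R.from_rotvec(o["orientation"]).as_matrix().round(3).tolist(),ctrl.grip_point_offset,o["width"])
ims=[]
for n in("side","top"):
    im=get_image(n); ims.append(im["frame"]); cv2.imwrite(f"pics/{n}0.png",im["frame"])
    print(n,im["pose"].round(2).tolist(),im["K"].round(1).tolist())
    for q in("reel","reel_lip","reel_label","cassette1","bottle","tape_roll"):
        for r in finder.silhouettes(q,im)[:2]:
            p=world(im,r["mask"]); print(q,round(r["score"],2),np.array(r["rect"]).round(3),np.median(p,0).round(0) if len(p) else "",np.percentile(p,[3,97],axis=0).round(0).tolist() if len(p) else "")
E
```

```text
0.0 [ 144.69573047 -607.44512145  221.90308977] [[0.973, 0.232, -0.0], [0.232, -0.973, 0.001], [0.0, -0.002, -1.0]] 18.700000000000003 88.2946128501207
side [[0.96, -0.16, 0.25, 311.66], [-0.29, -0.58, 0.76, -813.82], [0.02, -0.8, -0.6, 762.81], [0.0, 0.0, 0.0, 1.0]] [[483.9, 0.0, 322.4], [0.0, 483.9, 234.4], [0.0, 0.0, 1.0]]
reel 0.69 [0.517 0.426 0.043 0.06 ] [649. 161.  78.] [[623.0, 114.0, 68.0], [670.0, 218.0, 81.0]]
reel 0.53 [0.497 0.426 0.074 0.101] [606. 177.  70.] [[564.0, 85.0, 66.0], [662.0, 260.0, 95.0]]
reel_lip 0.66 [0.558 0.641 0.034 0.052] [ 590. -199.   79.] [[581.0, -227.0, 71.0], [602.0, -166.0, 82.0]]
reel_lip 0.4 [0.47  0.432 0.019 0.087] [567. 130.  94.] [[563.0, 90.0, 75.0], [575.0, 239.0, 97.0]]
cassette1 0.88 [0.528 0.59  0.042 0.051] [ 573. -121.   78.] [[556.0, -148.0, 69.0], [594.0, -86.0, 82.0]]
cassette1 0.81 [0.56  0.642 0.039 0.062] [ 589. -198.   79.] [[581.0, -226.0, 71.0], [601.0, -166.0, 82.0]]
bottle 0.69 [0.404 0.357 0.032 0.078] [508. 417.  52.] [[488.0, 406.0, 0.0], [532.0, 549.0, 102.0]]
tape_roll 0.84 [0.522 0.913 0.062 0.089] [ 476. -406.   13.] [[445.0, -436.0, 0.0], [507.0, -374.0, 16.0]]
top [[0.02, -1.0, 0.06, 511.84], [-1.0, -0.02, 0.03, -11.14], [-0.03, -0.06, -1.0, 1272.7], [0.0, 0.0, 0.0, 1.0]] [[437.8, 0.0, 314.9], [0.0, 437.8, 239.5], [0.0, 0.0, 1.0]]
reel 0.79 [0.409 0.452 0.065 0.032] [645. 172.  79.] [[622.0, 122.0, 68.0], [660.0, 217.0, 113.0]]
reel_lip 0.68 [0.401 0.507 0.091 0.012] [569. 158.  96.] [[562.0, 100.0, 71.0], [576.0, 254.0, 100.0]]
cassette1 0.6 [0.569 0.515 0.044 0.019] [ 568. -112.   78.] [[557.0, -141.0, 73.0], [577.0, -82.0, 83.0]]
bottle 0.79 [0.269 0.546 0.033 0.036] [511. 424.  71.] [[489.0, 412.0, 16.0], [531.0, 442.0, 106.0]]
tape_roll 0.79 [0.724 0.586 0.037 0.042] [ 471. -405.   12.] [[447.0, -430.0, 3.0], [506.0, -367.0, 17.0]]
```

```bash
python3 - <<'E'
import cv2,numpy as np
a=cv2.imread("pics/side0.png")[120:400,200:480];b=cv2.imread("pics/top0.png")[170:310,190:470]
a=cv2.resize(a,(560,560))[:300*2]
b=cv2.resize(b,(800,400),interpolation=cv2.INTER_CUBIC)
cv2.imwrite("pics/t1.png",b);cv2.imwrite("pics/s1.png",a)
E
python3 - <<'E'
import sys; sys.path.insert(0,'.')
from h import *
im=get_image("top")
p=world(im,np.ones((480,640),bool))
# lip top points
m=(abs(p[:,2]-96)<8)&(p[:,0]>520)&(p[:,0]<600)&(p[:,1]>50)&(p[:,1]<280)
q=p[m]; 
for y in range(60,280,12):
    s=q[abs(q[:,1]-y)<6]
    if len(s): print(y,len(s),s[:,0].min().round(1),s[:,0].max().round(1),s[:,2].mean().round(1))
r=finder.silhouettes("reel_lip",im)[0]; s=world(im,r["mask"]); s=s[s[:,2]>88]; print(np.polyfit(s[:,1],s[:,0],1),s[:,1].min(),s[:,1].max())
E
```

```text
96 7 564.8 587.2 92.5
108 10 562.2 567.5 95.0
120 8 562.0 567.2 94.7
132 10 564.3 569.5 93.5
144 9 564.1 569.5 94.6
156 8 566.6 569.1 94.5
168 9 566.2 571.5 95.7
180 7 566.0 571.4 95.0
192 10 568.5 573.6 94.2
204 8 568.2 573.5 93.8
216 9 568.0 575.5 94.5
228 10 570.3 575.6 94.1
240 8 572.8 575.3 95.2
252 8 574.7 577.7 98.1
264 8 574.8 599.7 91.4Traceback (most recent call last):
  File "<stdin>", line 11, in <module>
IndexError: list index out of range
```

View pics/t1.png

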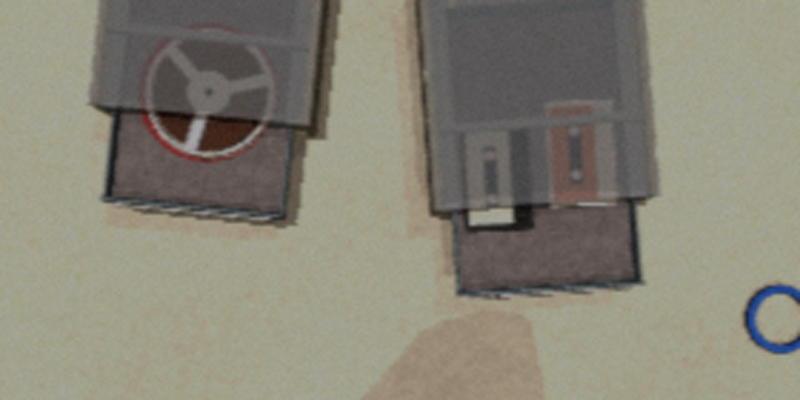

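View pics/s1.png

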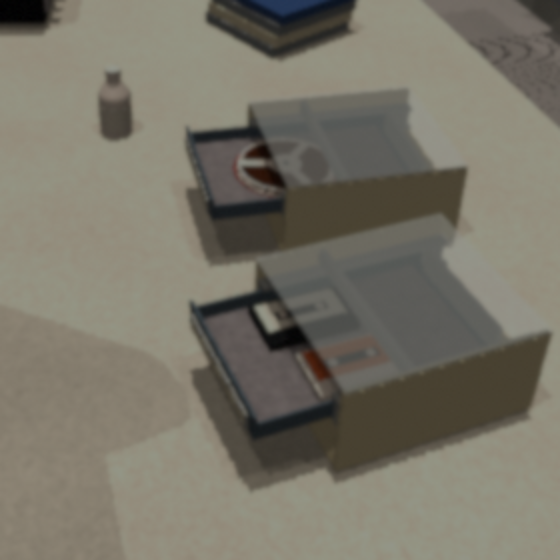

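The reel is in the left unit (top crop: lip from (105,200) to (285,218), cover front edge from (92,105) to (310,126)). The cassettes are in the right unit. Next I'll work out the unit's front edge, yaw and draw length.

```bash
cat >> h.py <<'E'
def ray(im,u,v,z):
    K=im["K"]; d=im["pose"][:3,:3]@np.array([(u-K[0,2])/K[0,0],(v-K[1,2])/K[1,1],1]); c=im["pose"][:3,3]
    return c+d*(z-c[2])/d[2]
def todelta(target,yaw):
    o=ctrl.get_obs(); M=R.from_rotvec(o["orientation"]); T=R.from_matrix([[np.cos(yaw),np.sin(yaw),0],[np.sin(yaw),-np.cos(yaw),0],[0,0,-1]])
    return M.inv().apply(np.array(target)-o["ee_pos"]).round(1),(M.inv()*T).as_rotvec().round(3)
E
python3 - <<'E'
from h import *
im=get_image("top")
s=190;k=1/2.857
for n,u,v,z in(("coverL",92,105,116),("coverR",310,126,116),("lipL",105,198,97),("lipR",285,216,97),("reelnear",203,160,81)):
    print(n,ray(im,190+u*k,170+v*k,z).round(1))
p=world(im,np.ones((480,640),bool)); 
q=p[(p[:,2]>112)&(p[:,2]<121)&(p[:,0]>600)&(p[:,0]<700)&(p[:,1]>50)&(p[:,1]<300)]
for y in range(70,290,20):
    t=q[abs(q[:,1]-y)<8]; print(y,len(t),np.sort(t[:,0])[:3].round(1))
ys=range(104,250,6); l=p[(p[:,2]>90)&(p[:,2]<102)&(p[:,0]<585)&(p[:,0]>555)&(p[:,1]>100)&(p[:,1]<250)]
print("lip fit",np.polyfit(l[:,1]-175,l[:,0],1),len(l))
r=[x for x in finder.silhouettes("reel",im)][:1]
if r: w=world(im,r[0]["mask"]); w=w[(w[:,2]<84)&(w[:,2]>74)]; print("reel near",np.sort(w[:,0])[:5],w[w[:,0].argmin()])
print(todelta([590,175,222],-0.085))
E
```

```text
coverL [662.5 271.2 116. ]
coverR [647.   66.4 116. ]
lipL [576.6 260.2  97. ]
lipR [563.5  89.   97. ]
reelnear [616.1 170.7  81. ]
70 68 [649.9 650.  652.4]
90 103 [651.6 651.7 652.2]
110 94 [651.7 654.2 654.2]
130 95 [653.6 653.8 654.2]
150 97 [656.3 656.3 656.4]
170 84 [656.5 658.2 658.3]
190 88 [657.8 658.  658.3]
210 82 [660.5 660.5 660.6]
230 82 [662.4 662.5 662.6]
250 79 [662.4 662.6 662.8]
270 74 [664.2 664.2 664.4]
lip fit [7.19868131e-02 5.70182283e+02] 90
reel near [621.5957092  621.60805576 621.83199341 621.87031119 621.89041173] [621.5957092  176.61982987  80.16792011]
(array([ 614.4, -658.6,    0.7]), array([-0.   , -0.   ,  0.319]))
```

servo_tool(
  deltas=[
    [[25,-26,0],[0,0,0]],
    [[50,-52,0],[0,0,0]],
    [[75,-79,0],[0,0,0]],
    [[100,-105,0],[0,0,0]],
    [[124,-131,0],[0,0,0]],
  ],
  grip=1,
)

```text
t: 1.32
ee_pos: [235.6, -450.3, 222.7]
orientation: [3.12, 0.366, 0.0]
ft_force: [0.3, 0.7, 0.0]
width: 57.9
grasp_force: 0.0
```

servo_tool(
  deltas=[
    [[25,-26,0],[0,0,0]],
    [[50,-52,0],[0,0,0]],
    [[75,-79,0],[0,0,0]],
    [[100,-105,0],[0,0,0]],
    [[124,-131,0],[0,0,0]],
  ],
)

```text
t: 1.73
ee_pos: [326.0, -294.2, 222.9]
orientation: [3.12, 0.366, 0.001]
ft_force: [0.4, -0.6, 0.4]
width: 24.3
grasp_force: 0.0
```

servo_tool(
  deltas=[
    [[25,-26,0],[0,0,0]],
    [[50,-52,0],[0,0,0]],
    [[75,-79,0],[0,0,0]],
    [[100,-105,0],[0,0,0]],
    [[124,-131,0],[0,0,0]],
  ],
)

```text
t: 2.15
ee_pos: [416.4, -137.8, 223.0]
orientation: [3.12, 0.366, 0.001]
ft_force: [1.0, -1.1, 0.1]
width: 0.7
grasp_force: 0.0
```

servo_tool(
  deltas=[
    [[25,-26,0],[0,0,0]],
    [[50,-52,0],[0,0,0]],
    [[75,-79,0],[0,0,0]],
    [[100,-105,0],[0,0,0]],
    [[124,-131,0],[0,0,0]],
  ],
)

```text
t: 2.57
ee_pos: [506.8, 18.6, 222.9]
orientation: [3.12, 0.367, 0.001]
ft_force: [1.2, -0.2, 0.1]
width: 0.2
grasp_force: 0.0
```

servo_tool(
  deltas=[
    [[28,-30,0],[0,0,0.08]],
    [[56,-60,0],[0,0,0.16]],
    [[84,-90,0],[0,0,0.24]],
    [[112,-120,0],[0,0,0.308]],
    [[122,-131,0],[0,0,0.308]],
  ],
)

```text
t: 2.98
ee_pos: [596.5, 176.8, 222.9]
orientation: [-3.138, 0.118, -0.003]
ft_force: [0.0, 0.3, 0.6]
width: 0.5
grasp_force: 0.0
```

Run:
```python
from h import *
o=ctrl.get_obs(); print(o["t"],o["ee_pos"],o["width"],o["ft_force"],o["qpos"].round(2) if hasattr(o["qpos"],"round") else o["qpos"])
print(todelta([594,173,140],-0.074))
```

```text
2.9833 [596.51726021 176.79181724 222.87931519] 0.47067825797861745 [0.03253677 0.33915246 0.55938391] [0.27 0.42 1.64 0.   1.08 1.91]
(array([-2.4,  4.1, 82.9]), array([-0.002, -0.002, -0.001]))
```

servo_tool(
  deltas=[
    [[-1,2,25],[0,0,0]],
    [[-2,4,50],[0,0,0]],
    [[-2,4,75],[0,0,0]],
    [[-2,4,100],[0,0,0]],
    [[-2,4,100],[0,0,0]],
  ],
)

```text
t: 3.4
ee_pos: [588.5, 167.3, 118.0]
orientation: [3.137, -0.115, -0.013]
ft_force: [-0.7, -1.4, -1.0]
width: 0.5
grasp_force: 0.0
```

Run:
```python
from h import *
im=get_image("side"); cv2.imwrite("pics/s2.png",cv2.resize(im["frame"][130:260,250:400],(750,650)[:2] if 0 else (690,598),interpolation=cv2.INTER_CUBIC))
p=world(im,np.ones((480,640),bool))
f=p[(p[:,2]>122)&(p[:,2]<150)&(p[:,0]>560)&(p[:,0]<640)&(p[:,1]>140)&(p[:,1]<210)]
print(len(f),np.percentile(f,[2,50,98],axis=0).round(1).tolist(),ctrl.get_obs()["ee_pos"])
l=p[(p[:,2]>92)&(p[:,2]<102)&(p[:,0]<585)&(p[:,0]>550)&(p[:,1]>100)&(p[:,1]<250)]
print("lip fit",np.polyfit(l[:,1]-175,l[:,0],1),len(l))
```

```text
97 [[577.5, 153.2, 123.1], [588.2, 157.2, 136.4], [598.7, 166.7, 149.4]] [589.95214427 167.66764464 120.46620631]
lip fit [7.13317416e-02 5.70671055e+02] 63
```

View pics/s2.png

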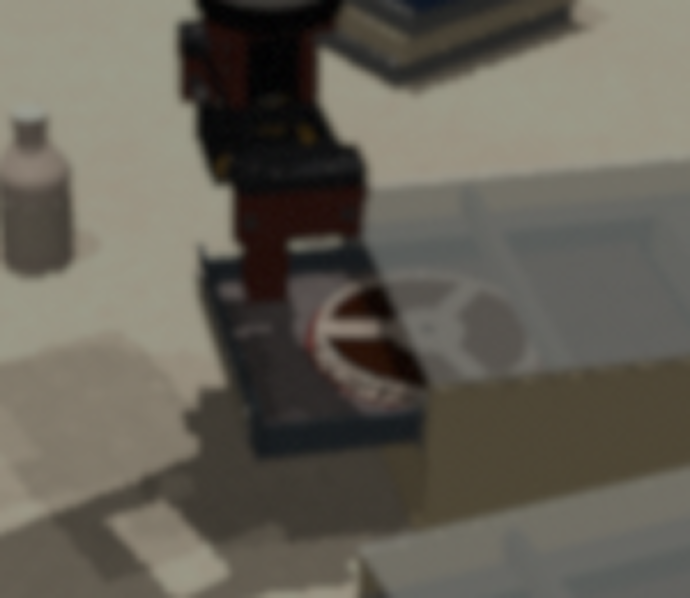

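Crop: the shut fingertips at (265,300) are over the empty bay, between the lip at (215,300) and the reel edge at (315,330). Before lowering, I'll check how far the finger's knuckle block clears.

servo_tool(
  deltas=[
    [[4,-4,0],[0,0,0]],
    [[4,-4,0],[0,0,0]],
  ],
)

```text
t: 3.62
ee_pos: [598.3, 172.9, 124.7]
orientation: [-3.138, 0.116, -0.005]
ft_force: [0.3, -0.1, 1.0]
width: 0.3
grasp_force: 0.0
```

Run:
```python
from h import *
o=ctrl.get_obs(); print(o["ee_pos"],R.from_rotvec(o["orientation"]).as_matrix().round(3).tolist(),o["ft_force"])
im=get_image("side")
p=world(im,np.ones((480,640),bool))
f=p[(p[:,2]>118)&(p[:,2]<215)&(p[:,0]>500)&(p[:,0]<700)&(p[:,1]>80)&(p[:,1]<280)]
for z in range(120,215,8):
    t=f[abs(f[:,2]-z)<4]
    if len(t): print(z,len(t),np.percentile(t[:,:2],[3,97],axis=0).round(0).tolist())
print(todelta([594,172,79],-0.073))
```

```text
[598.29660174 172.89073966 124.6793115 ] [[0.997, -0.074, 0.004], [-0.074, -0.997, 0.001], [0.003, -0.001, -1.0]] [ 0.34330814 -0.10137794  1.03600224]
120 1 [[671.0, 155.0], [671.0, 155.0]]
128 24 [[588.0, 160.0], [609.0, 176.0]]
136 31 [[588.0, 160.0], [608.0, 174.0]]
144 25 [[588.0, 161.0], [608.0, 175.0]]
152 25 [[588.0, 160.0], [608.0, 176.0]]
160 18 [[587.0, 160.0], [607.0, 166.0]]
200 6 [[571.0, 93.0], [614.0, 225.0]]
208 111 [[562.0, 89.0], [621.0, 248.0]]
(array([-4.2,  1.2, 45.8]), array([-0.001, -0.004, -0.001]))
```

servo_tool(
  deltas=[
    [[-2,1,8],[0,0,0]],
    [[-4,1,16],[0,0,0]],
    [[-4,1,24],[0,0,0]],
    [[-4,1,30],[0,0,0]],
    [[-4,1,30],[0,0,0]],
  ],
)

```text
t: 4.08
ee_pos: [591.0, 171.2, 90.9]
orientation: [3.139, -0.116, -0.004]
ft_force: [-0.4, -0.3, 0.7]
width: 0.3
grasp_force: 0.0
```

servo_tool(
  deltas=[
    [[0,0,4],[0,0,0]],
    [[0,0,8],[0,0,0]],
    [[0,0,12],[0,0,0]],
    [[0,0,15],[0,0,0]],
    [[0,0,15],[0,0,0]],
  ],
)

```text
t: 4.5
ee_pos: [591.8, 171.4, 76.9]
orientation: [3.139, -0.117, -0.002]
ft_force: [-0.5, -0.2, 0.8]
width: 0.4
grasp_force: 0.0
```

servo_tool(
  deltas=[
    [[0,0,0],[0,0,0]],
    [[0,0,0],[0,0,0]],
    [[0,0,0],[0,0,0]],
  ],
)

```text
t: 4.75
ee_pos: [592.4, 171.6, 77.9]
orientation: [-3.139, 0.117, -0.001]
ft_force: [0.3, -0.3, 0.1]
width: 0.6
grasp_force: 0.0
```

servo_tool(
  deltas=[
    [[-3,0,0],[0,0,0]],
    [[-6,0,0],[0,0,0]],
    [[-9,0,0],[0,0,0]],
    [[-11,0,0],[0,0,0]],
    [[-13,0,0],[0,0,0]],
  ],
)

```text
t: 5.17
ee_pos: [579.5, 172.6, 77.9]
orientation: [-3.139, 0.116, -0.002]
ft_force: [3.1, -0.1, -2.0]
width: 0.6
grasp_force: 1.4
```

servo_tool(
  deltas=[
    [[-2,0,0],[0,0,0]],
    [[-4,0,0],[0,0,0]],
    [[-6,0,0],[0,0,0]],
    [[-8,0,0],[0,0,0]],
    [[-10,0,0],[0,0,0]],
  ],
)

```text
t: 5.58
ee_pos: [569.4, 173.3, 77.8]
orientation: [-3.139, 0.117, -0.001]
ft_force: [3.0, -0.1, -0.4]
width: 0.9
grasp_force: 1.7
```

servo_tool(
  deltas=[
    [[-2.5,0,0],[0,0,0]],
    [[-5,0,0],[0,0,0]],
    [[-7.5,0,0],[0,0,0]],
    [[-10,0,0],[0,0,0]],
    [[-12.5,0,0],[0,0,0]],
  ],
)

```text
t: 6.0
ee_pos: [556.8, 174.3, 77.8]
orientation: [-3.139, 0.116, -0.001]
ft_force: [3.6, -0.5, 0.8]
width: 0.3
grasp_force: 1.9
```

servo_tool(
  deltas=[
    [[-2.5,0,0],[0,0,0]],
    [[-5,0,0],[0,0,0]],
    [[-7.5,0,0],[0,0,0]],
    [[-10,0,0],[0,0,0]],
    [[-12.5,0,0],[0,0,0]],
  ],
)

```text
t: 6.42
ee_pos: [544.2, 175.1, 77.8]
orientation: [-3.139, 0.116, -0.0]
ft_force: [4.0, -0.9, 0.9]
width: 0.6
grasp_force: 2.1
```

servo_tool(
  deltas=[
    [[-2.5,0,0],[0,0,0]],
    [[-5,0,0],[0,0,0]],
    [[-7.5,0,0],[0,0,0]],
    [[-10,0,0],[0,0,0]],
    [[-12.5,0,0],[0,0,0]],
  ],
)

```text
t: 6.83
ee_pos: [531.6, 176.0, 77.7]
orientation: [3.139, -0.117, -0.0]
ft_force: [3.6, 0.2, 0.6]
width: -0.0
grasp_force: 2.0
```

servo_tool(
  deltas=[
    [[-2.5,0,0],[0,0,0]],
    [[-5,0,0],[0,0,0]],
    [[-7.5,0,0],[0,0,0]],
    [[-10,0,0],[0,0,0]],
    [[-12.5,0,0],[0,0,0]],
  ],
)

```text
t: 7.25
ee_pos: [519.0, 176.9, 77.6]
orientation: [3.139, -0.117, -0.0]
ft_force: [3.5, -0.6, -0.6]
width: 0.5
grasp_force: 1.8
```

Run:
```python
from h import *
o=ctrl.get_obs(); print(o["ee_pos"],o["ft_force"])
im=get_image("top")
cv2.imwrite("pics/t3.png",cv2.resize(im["frame"][170:310,190:470],(800,400),interpolation=cv2.INTER_CUBIC))
im=get_image("side")
cv2.imwrite("pics/s3.png",cv2.resize(im["frame"][130:260,250:400],(690,598),interpolation=cv2.INTER_CUBIC))
```

```text
[519.0442936  176.93850854  77.61255291] [ 3.48736776 -0.58894778 -0.61613288]
```

View pics/s3.png

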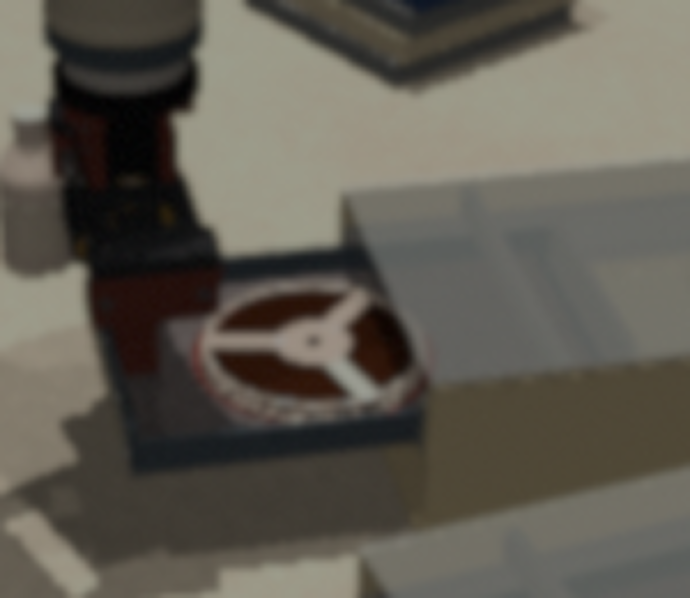

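Crop: the fingertip at (140,365) is behind the lip, and the reel (centre (313,342)) is riding on the felt, almost clear of the cover.

servo_tool(
  deltas=[
    [[-2.5,0,0],[0,0,0]],
    [[-5,0,0],[0,0,0]],
    [[-7.5,0,0],[0,0,0]],
    [[-10,0,0],[0,0,0]],
    [[-12.5,0,0],[0,0,0]],
  ],
)

```text
t: 7.77
ee_pos: [506.6, 177.8, 77.7]
orientation: [3.139, -0.117, -0.0]
ft_force: [2.9, 0.5, -0.4]
width: 0.5
grasp_force: 1.7
```

servo_tool(
  deltas=[
    [[-2.5,0,0],[0,0,0]],
    [[-5,0,0],[0,0,0]],
    [[-7.5,0,0],[0,0,0]],
    [[-10,0,0],[0,0,0]],
    [[-12.5,0,0],[0,0,0]],
  ],
)

```text
t: 8.18
ee_pos: [494.1, 178.8, 77.6]
orientation: [3.139, -0.117, -0.0]
ft_force: [2.7, -0.4, -0.8]
width: 0.5
grasp_force: 1.6
```

servo_tool(
  deltas=[
    [[-1.5,0,0],[0,0,0]],
    [[-3,0,0],[0,0,0]],
    [[-4.5,0,0],[0,0,0]],
    [[-6,0,0],[0,0,0]],
    [[-7,0,0],[0,0,0]],
  ],
)

```text
t: 8.6
ee_pos: [487.2, 179.3, 77.6]
orientation: [3.139, -0.116, -0.0]
ft_force: [2.7, 0.8, -0.5]
width: 0.6
grasp_force: 1.5
```

servo_tool(
  deltas=[
    [[-1,0,0],[0,0,0]],
    [[-2,0,0],[0,0,0]],
    [[-3,0,0],[0,0,0]],
    [[-4,0,0],[0,0,0]],
    [[-5,0,0],[0,0,0]],
  ],
)

```text
t: 9.02
ee_pos: [482.4, 179.7, 77.7]
orientation: [3.139, -0.117, -0.0]
ft_force: [3.6, 0.1, -1.6]
width: 0.4
grasp_force: 1.5
```

servo_tool(
  deltas=[
    [[-0.7,0,0],[0,0,0]],
    [[-1.4,0,0],[0,0,0]],
    [[-2,0,0],[0,0,0]],
  ],
)

```text
t: 9.27
ee_pos: [480.4, 179.8, 77.7]
orientation: [3.139, -0.116, -0.0]
ft_force: [2.3, -0.5, -1.6]
width: 0.2
grasp_force: 1.5
```

servo_tool(
  deltas=[
    [[-0.6,0,0],[0,0,0]],
    [[-1.2,0,0],[0,0,0]],
    [[-1.8,0,0],[0,0,0]],
  ],
)

```text
t: 9.52
ee_pos: [478.6, 180.0, 77.7]
orientation: [-3.139, 0.117, 0.0]
ft_force: [3.3, -0.3, -0.8]
width: 0.8
grasp_force: 1.5
```

servo_tool(
  deltas=[
    [[-0.6,0,0],[0,0,0]],
    [[-1.2,0,0],[0,0,0]],
  ],
)

```text
t: 9.68
ee_pos: [478.6, 180.1, 77.9]
orientation: [-3.139, 0.116, -0.004]
ft_force: [7.3, -2.5, -2.4]
width: 0.1
grasp_force: 3.8
```

servo_tool(
  deltas=[
    [[-0.6,0,0],[0,0,0]],
    [[-0.6,0,0],[0,0,0]],
  ],
)

```text
t: 9.85
ee_pos: [478.6, 180.2, 78.1]
orientation: [-3.139, 0.116, -0.005]
ft_force: [8.0, -2.0, -1.4]
width: 0.4
grasp_force: 3.9
```

The tray is on its stop: the tip stalled at 478.6 while the force rose to 8 N. I'll back off inside the bay, then lift.

servo_tool(
  deltas=[
    [[2,0,0],[0,0,0]],
    [[5,0,0],[0,0,0]],
    [[8,0,0],[0,0,0]],
    [[11,0,0],[0,0,0]],
    [[12,0,0],[0,0,0]],
  ],
)

```text
t: 10.27
ee_pos: [489.0, 179.2, 77.6]
orientation: [3.139, -0.117, -0.001]
ft_force: [-0.7, 0.4, 0.2]
width: 0.2
grasp_force: 0.0
```

servo_tool(
  deltas=[
    [[0,0,0],[0,0,0]],
    [[0,0,-8],[0,0,0]],
    [[0,0,-18],[0,0,0]],
    [[0,0,-30],[0,0,0]],
    [[0,0,-45],[0,0,0]],
  ],
)

```text
t: 10.68
ee_pos: [488.4, 179.1, 123.6]
orientation: [3.139, -0.116, -0.001]
ft_force: [0.2, 0.9, 0.1]
width: 0.4
grasp_force: 0.0
```

servo_tool(
  deltas=[
    [[0,0,-20],[0,0,0]],
    [[0,0,-45],[0,0,0]],
    [[0,0,-70],[0,0,0]],
    [[-20,0,-95],[0,0,0]],
    [[-50,0,-110],[0,0,0]],
  ],
)

```text
t: 11.1
ee_pos: [441.3, 183.5, 236.3]
orientation: [-3.137, 0.118, -0.008]
ft_force: [0.2, -0.1, 1.0]
width: 0.4
grasp_force: 0.0
```

servo_tool(
  deltas=[
    [[0,25,0],[0,0,0]],
    [[0,60,0],[0,0,0]],
    [[0,95,0],[0,0,0]],
    [[0,130,0],[0,0,0]],
    [[0,150,0],[0,0,0]],
  ],
)

```text
t: 11.52
ee_pos: [427.1, 31.1, 233.8]
orientation: [3.139, -0.117, 0.002]
ft_force: [0.3, 0.4, -0.3]
width: 0.7
grasp_force: 0.0
```

servo_tool(
  deltas=[
    [[0,30,0],[0,0,0]],
    [[0,60,0],[0,0,0]],
    [[0,75,0],[0,0,0]],
    [[0,80,0],[0,0,0]],
    [[0,80,0],[0,0,0]],
  ],
)

```text
t: 11.93
ee_pos: [421.9, -47.2, 233.4]
orientation: [3.139, -0.12, 0.002]
ft_force: [0.1, 0.8, -0.0]
width: 0.6
grasp_force: 0.0
```

Run:
```python
from h import *
o=ctrl.get_obs(); print(o["ee_pos"],o["ft_force"])
im=get_image("top")
cv2.imwrite("pics/t4.png",cv2.resize(im["frame"][170:340,190:470],(800,486),interpolation=cv2.INTER_CUBIC))
p=world(im,np.ones((480,640),bool))
l=p[(p[:,2]>88)&(p[:,2]<102)&(p[:,0]<480)&(p[:,0]>450)&(p[:,1]>110)&(p[:,1]<250)]
c=p[(p[:,2]>112)&(p[:,2]<121)&(p[:,0]>640)&(p[:,0]<680)&(p[:,1]>165)&(p[:,1]<185)]
print("lip",np.polyfit(l[:,1]-182,l[:,0],1),len(l),l[:,2].mean(),np.sort(c[:,0])[:4])
for q in("reel","cassette1","cassette2","bottle","tape_roll"):
    for r in finder.silhouettes(q,im)[:1]: print(q,np.median(world(im,r["mask"]),0).round(0))
```

```text
[421.88976828 -47.17307414 233.41965994] [ 0.11514832  0.80459474 -0.04707231]
lip [8.02917188e-02 4.65366394e+02] 90 95.06846226100157 [658.46073135 658.47637283 658.48930333 658.58972289]
reel [578. 176.  79.]
cassette1 [ 568. -112.   79.]
cassette2 [ 568. -112.   79.]
bottle [511. 425.  73.]
tape_roll [ 475. -394.   12.]
```

View pics/t4.png

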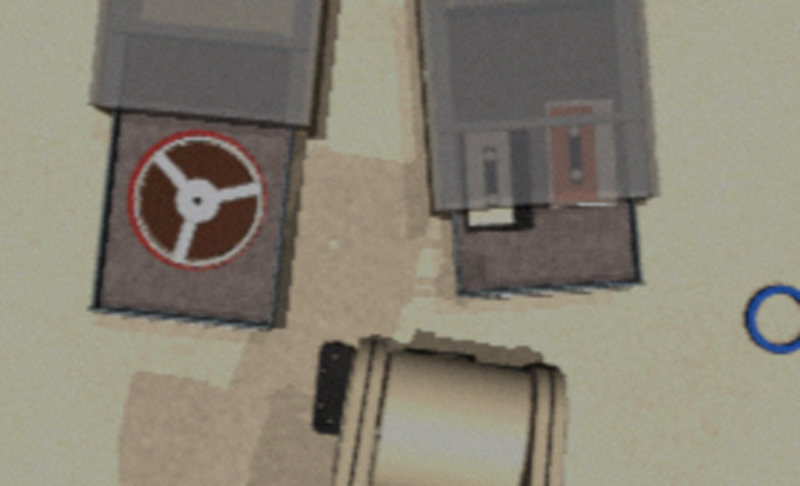

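The tray is fully out: lip at (95,308) to (275,328), about 190 ahead of the cover edge. The reel at (197,200) is centred on its felt and clear of the cover. The other tray is unchanged and the hand is clear.

```bash
python3 -c "
from h import *
print(close_job())"
```

```text
the job is handed in; nothing more can be done
None
```

I drew the reel tray out to its stop at about 8 N; the reel is on its felt and clear of the cover, the other tray is unmoved, the hand is clear and the job is handed in (no verdict was returned).

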